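# Reverse the row of measured workpieces into the outgoing rack

## Robot

A 6-joint arm with a two-finger parallel gripper is mounted at the origin on the work surface. World frame = base frame: x ahead of the robot, y to its left, z up, the work surface at z = 0. Lengths are in m, angles in degrees, forces in N, time in s.
With the tool pointing down it reaches from about 0.375 to 0.9 m from the base axis. Payload 3.1 kg.
Tool frame: the origin (TCP) lies midway between the tips of the shut fingers; the grasp point (between the pads) lies 19 mm behind it (arm.pinch_z is the distance from the TCP to the grasp point, in m); z points along the fingers, y is the direction in which the jaws open and shut (so a half turn about z gives the same grasp; the last joint's range is limited). The gripper opens to 85 mm and grips with 20 to 120 N. Pads are 22 mm wide; open, the fingers measure 114 mm over their backs; the gripper's body (76 mm by 85 mm) begins 54 mm behind the grasp point. The pads swing forward as they close: fully open they stand 13 mm farther back than shut.
Start: joints at [62.882, 30.224, 82.088, -0, 67.689, -10.227], TCP at [0.182, 0.598, 0.231] pointing down, gripper open.
Joint ranges: [-176.69, 176.69], [-43.24, 126.21], [12.49, 139.97], [-82, 262], [0, 151.66], [-163.58, 163.58]. Speed limits (degrees/s): [159.86, 159.86, 180, 180, 180, 180].

## Interface

Orientations are given as a 3x3 rotation matrix whose columns are the frame's x, y, z axes.
In Python, from rig import arm, viewer gives the robot as it stands. The module is installed in compiled form; this text tells all that it offers.
- The arm moves only by the tool jog_arm, never from a script. Its argument "steps" is text: rows parted by semicolons, each of 7 numbers parted by spaces: the shift along the tool's x, y, z in m, then the turn, a rotation vector about the tool's x, y, z in rad, then the opening, from 0 (shut) to 1 (fully open). In form: x y z ax ay az jaw; .... A call has exactly 5 rows; each row shifts and turns the commanded pose from where the row before left it, along the tool's axes as they then stand; what a row does not reach is not made up. A row lasts 1/8 s, in which the tool goes at most 62.5 mm and 10.7 degrees, less where a joint would pass 70% of its speed; a pose out of reach is approached as far as the arm can. A call with a gripper value outside its range is refused whole. The fingers move at their own pace and stop on an object; the grip force is fixed at half the most. Time passes only in rows, so rows that do not move let the fingers close, or fill a call up. It gives the time, the measured TCP pose, the force and the opening at its end, in the units of the state.
- arm.read_state(): the state, without advancing time (a new reading comes with each control period).
- viewer.camera(name): name is "scene" or "top"; returns a dict with "img" (420x560x3 uint8, red, green, blue), "vfov" (degrees; the focal length in pixels is half the picture's height over the tangent of half this angle, whatever the lens; pixels are square), "cx", "cy" (the principal point, pixels), "position" and "orientation" of the camera in the world. Camera axes: x right, y down, z forward; pixel columns grow to the right and rows downward; lengths in m; the calibration is good to about 2 mm. A picture is of the moment at which its call begins. There is no depth.
- arm.sign_off(): hands the job in, once; it reports no verdict.
The state is a dict: "time": time; "joint_positions": joint angles; "dq": joint speeds; "tau": joint torques, N m; "position": TCP position; "tcp_rot": TCP orientation; "wrist_force": force on the tool from outside, world axes, zero at the start; "ft_torque": the same for the moment, N m; "width": finger opening in m.
Only numpy, scipy, OpenCV 4.12 (cv2) and the standard library are available. Lean on these libraries where they do the work, as an engineer would, in place of code of your own. Each camera call takes 0.05 s, during which the arm holds its last target. There are 200 camera calls.

## Task

The four turned workpieces on the wooden rack have been measured and go back in the grey rack, which is unloaded from the other end, so their order must be reversed: the piece now farthest left (as the robot sees it) goes in the right-hand end recess of the grey rack, the next one in the recess beside it, and so on, until the piece now farthest right stands in the left-hand end recess. Stand each piece upright on its foot, down in its recess, and tip none of them over on the way.

Things in the scene. Friction and masses are not known exactly. Their poses are not given: they have to be found in the camera images.
- wood_rack: Rack the workpieces start on: fixed pale wooden board 100 mm (its x) by 340 mm (its y, the row), 18 mm thick, with a cheek 28 mm high and 8 mm thick at each end; four pads on it at y = +120, +40, -40, -120 mm. Origin: centre of its underside, on the table; x away from the robot, y to the robot's left. Stands left or right of the centre line, turned up to 14 degrees.
- grey_rack: Rack to be filled, empty at first: fixed grey plastic plate 100 mm (its x) by 340 mm (its y, the row), 20 mm thick; four round recesses 61 mm wide, 6 mm deep (floors 14 mm above the table) at y = +120, +40, -40, -120 mm, x = 0. Origin: centre of its underside, on the table; x away from the robot, y to its left. On the other side of the centre line, turned up to 14 degrees.
- pad_a: One of four alike black rubber pads, a fixed disc 62 mm wide and 4 mm thick, top 22 mm above the table. One in each place of the wooden rack, letters in no order; it shows a place where a workpiece stood, also when that is gone. Origin at the centre of its underside.
- pad_b: One of four alike black rubber pads, a fixed disc 62 mm wide and 4 mm thick, top 22 mm above the table. One in each place of the wooden rack, letters in no order; it shows a place where a workpiece stood, also when that is gone. Origin at the centre of its underside.
- pad_c: One of four alike black rubber pads, a fixed disc 62 mm wide and 4 mm thick, top 22 mm above the table. One in each place of the wooden rack, letters in no order; it shows a place where a workpiece stood, also when that is gone. Origin at the centre of its underside.
- pad_d: One of four alike black rubber pads, a fixed disc 62 mm wide and 4 mm thick, top 22 mm above the table. One in each place of the wooden rack, letters in no order; it shows a place where a workpiece stood, also when that is gone. Origin at the centre of its underside.
- bush: Flanged steel bush with a dark bore: flange 46 mm wide and 10 mm thick below, plain barrel 30 mm wide above, 55 mm tall in all, about 0.3 kg. Easily gripped on the barrel 40 mm above its underside. Origin at the centre of its underside, z up its axis. Starts upright on a pad of the wooden rack.
- shaft: Stepped steel shaft, the tallest piece: foot 44 mm wide to 12 mm height, 32 mm wide to 55 mm, 20 mm wide to its top at 95 mm, about 0.5 kg. Easily gripped on the thin end 78 mm above its underside. Origin at the centre of its underside, z up its axis. Starts upright on a pad of the wooden rack.
- pulley: Aluminium V-belt pulley: 46 mm wide and 40 mm high with a V groove round it, above it a hub 26 mm wide up to 72 mm, about 0.2 kg. Easily gripped on the hub 62 mm above its underside. Origin at the centre of its underside, z up its axis. Starts upright on a pad of the wooden rack.
- spool: Steel spool: foot 46 mm wide and 10 mm thick, waist 24 mm wide, head 38 mm wide from 50 mm to its top at 75 mm, about 0.5 kg. Easily gripped on the head 64 mm above its underside. Origin at the centre of its underside, z up its axis. Starts upright on a pad of the wooden rack.

How it is judged:
By the outcome, as a careful person would: the job done as asked, in the order asked, and still so for the second after the job is handed in, with the robot touching nothing.
It also fails if it takes over 109 s, if anything falls off the work surface, if the arm or the gripper's body presses on something with over 40 N, if the wrist force passes 120 N, or if a joint passes its speed limit or range.

## Working session

There is one attempt and no reset: what is moved stays moved. The work goes in short steps, Python scripts to look and compute and a tool call to move; the robot and the scene stay as the last step left them, time stands still between calls to the robot, and variables do not carry over. Pictures are saved under pics/ and viewed, about 12 in all and at most 16, crops included, and the job is handed in when it is done.

Besides the shell and the picture viewer there is one more tool, called after "Emit:" as name(argument=value, ...), one argument or row to a line, values as JSON. jog_arm: Moves the arm, as the interface text tells. Its arguments: {"type":"object","properties":{"steps":{"type":"string"}},"required":["steps"]}

```bash
mkdir -p pics; python3 - <<'E'
from rig import arm, viewer
import cv2
for n in("scene","top"):
    c=viewer.camera(n); cv2.imwrite(f"pics/{n}0.png",c["img"][:,:,::-1])
    print(n,c["vfov"],c["cx"],c["cy"],c["position"],c["orientation"])
s=arm.read_state();print(s,arm.pinch_z)
E
```

```text
scene 47.72794632213485 282.75534735968216 220.50880296487617 [ 1.34574983 -0.3016172   0.99228247] [[ 0.30635905  0.69993935 -0.64515815]
 [ 0.95174539 -0.2123917   0.22151855]
 [ 0.01802331 -0.68189051 -0.73123217]]
top 50.224862277045574 271.76068630476186 213.36092690819623 [0.34532948 0.01353642 1.01886835] [[-8.12130503e-04 -9.87428232e-01  1.58065895e-01]
 [-9.99536335e-01 -4.00962046e-03 -3.01834015e-02]
 [ 3.04377270e-02 -1.58017119e-01 -9.86967140e-01]]
{'time': 0.1, 'joint_positions': array([ 6.28817661e+01,  3.02750768e+01,  8.21517184e+01,  2.19352947e-03,
        6.76894677e+01, -1.02260862e+01]), 'dq': array([ 0.06649696, -0.09390721, -0.31236175,  0.05425154,  0.12098671,
       -0.06099191]), 'tau': array([ 2.77529589e-04, -4.43306136e+01, -1.78586876e+01, -1.93330616e-04,
        3.86410975e-03, -1.59817386e-06]), 'position': array([0.18124699, 0.59744575, 0.23040122]), 'tcp_rot': array([[-9.56848993e-01,  2.90584050e-01, -9.56476961e-04],
       [ 2.90585356e-01,  9.56847400e-01, -1.78995290e-03],
       [ 3.95070730e-04, -1.99065283e-03, -9.99997941e-01]]), 'wrist_force': array([0.73879353, 0.21219988, 0.08413599]), 'ft_torque': array([-0.03343626, -0.03303691,  0.03006341]), 'width': 0.0856630038124372} 0.0187
```

View pics/scene0.png

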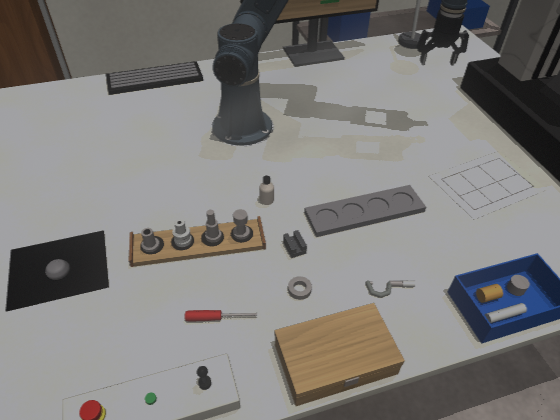

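View pics/top0.png

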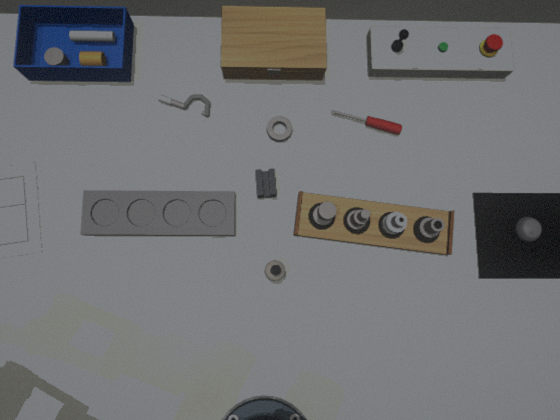

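The top view (left is +y) shows the pieces on the wooden rack from left to right: spool (323,212), shaft (360,216), pulley (396,222), bush (431,227). The empty grey rack has recesses at about x=105, 141, 176 and 212, y≈213. The scene view agrees with that order. I'll measure both racks next.

```bash
cat > h.py <<'E'
import numpy as np, cv2
from rig import arm, viewer
def cam(n): return viewer.camera(n)
def ray(c,uv,z):
    uv=np.atleast_2d(np.asarray(uv,float)); f=c["img"].shape[0]/2/np.tan(np.radians(c["vfov"]/2))
    d=np.c_[(uv[:,0]-c["cx"])/f,(uv[:,1]-c["cy"])/f,np.ones(len(uv))]@np.array(c["orientation"]).T
    p=np.array(c["position"]); return p+d*((z-p[2])/d[:,2])[:,None]
def proj(c,P):
    f=c["img"].shape[0]/2/np.tan(np.radians(c["vfov"]/2))
    q=(np.atleast_2d(P)-c["position"])@np.array(c["orientation"]); return q[:,:2]/q[:,2:]*f+[c["cx"],c["cy"]]
E
python3 - <<'E'
from h import *
c=cam("top"); im=c["img"]; hsv=cv2.cvtColor(im,cv2.COLOR_RGB2HSV)
g=cv2.cvtColor(im,cv2.COLOR_RGB2GRAY)
print(hsv[200,90],hsv[213,105],hsv[200,125],hsv[234,160],hsv[213,60],"wood",hsv[200,340],hsv[240,340],hsv[225,450],hsv[245,380])
# wood
m=np.zeros(g.shape,np.uint8); m[180:265,285:465]=((hsv[...,1]>70)&(hsv[...,0]<30)&(hsv[...,2]>50))[180:265,285:465]
k=cv2.findContours(m,0,2)[0]; k=max(k,key=cv2.contourArea)
P=ray(c,k[:,0,:],0.018)[:,:2]
r=cv2.minAreaRect((P*1000).astype(np.float32)); print("wood rect mm",r)
# grey
m=np.zeros(g.shape,np.uint8); m[180:250,70:245]=(g<130)[180:250,70:245]
k=cv2.findContours(m,0,2)[0]; k=max(k,key=cv2.contourArea)
P=ray(c,k[:,0,:],0.020)[:,:2]
r=cv2.minAreaRect((P*1000).astype(np.float32)); print("grey rect",r)
cr=np.hstack([im[175:265,70:250],im[175:265,285:465]])
a=cv2.resize(im[180:245,75:245,::-1],None,fx=4.6,fy=4.6,interpolation=cv2.INTER_CUBIC)
b=cv2.resize(im[185:260,290:460,::-1],None,fx=4.6,fy=4.6,interpolation=cv2.INTER_CUBIC)
cv2.imwrite("pics/crop1.png",np.clip(np.vstack([a[:290],b[:300]])*1.3,0,255).astype(np.uint8))
E
```

```text
[90  5 98] [135  10  98] [ 0  0 97] [90  8 93] [108  10 130] wood [ 20  91 126] [ 18  92 100] [ 13 106  84] [ 20  94 111]
wood rect mm ((485.46209716796875, -250.3778533935547), (358.22564697265625, 101.00465393066406), 82.70836639404297)
grey rect ((502.1650695800781, 241.4402618408203), (157.42669677734375, 392.0875549316406), 0.36744198203086853)
```

View pics/crop1.png

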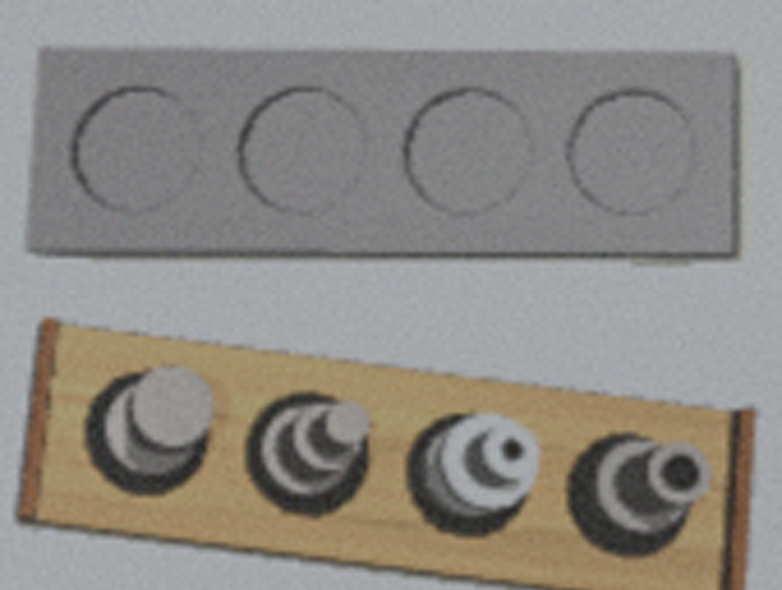

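The crop shows recess rims at (136,150), (303,150), (468,152) and (632,152), and pad centres at about (150,432), (310,452), (470,473) and (631,492). I'll fit the known rows to these.

```bash
cat > fit.py <<'E'
from h import *
c=cam("top")
def fit(px,z,nm):
    P=ray(c,px,z)[:,:2]; t=np.array([.12,.04,-.04,-.12]); o=P.mean(0); d=(t@(P-o)); sc=np.linalg.norm(d)/(t@t); d/=np.linalg.norm(d)
    Q=o+t[:,None]*d; print(nm,"scale",sc.round(4),"yaw",np.degrees(np.arctan2(-d[0],d[1])).round(2),"\n",(P*1000).round(1).tolist(),"\nfit",(Q*1000).round(1).tolist(),"orig",(o*1000).round(1)); return o,d
s=4.6
g=np.array([[136,150],[303,150],[468,152],[632,152]])+.5; g=g/s-.5+[75,180]
w=np.array([[150,142],[310,162],[470,183],[631,202]])+.5; w=w/s-.5+[290,185]
fit(g,.020,"grey"); fit(w,.022,"wood")
im=c["img"];G=cv2.cvtColor(im,cv2.COLOR_RGB2GRAY)
# plate outline
sat=cv2.cvtColor(im,cv2.COLOR_RGB2HSV)[...,2]
m=np.zeros(G.shape,np.uint8); m[185:245,76:240]=(sat<112)[185:245,76:240]
m=cv2.morphologyEx(m,cv2.MORPH_OPEN,np.ones((5,5)))
k=max(cv2.findContours(m,0,2)[0],key=cv2.contourArea); print(cv2.minAreaRect((ray(c,k[:,0],.02)[:,:2]*1000).astype(np.float32)))
# scene cam check: dark pads/recess projected
E
python3 fit.py
```

```text
grey scale 0.9999 yaw -0.05 
 [[506.4, 357.5], [506.7, 277.1], [506.0, 197.3], [506.4, 117.5]] 
fit [[506.5, 357.4], [506.4, 277.4], [506.3, 197.4], [506.3, 117.4]] orig [506.4 237.4]
wood scale 0.9961 yaw -7.0 
 [[500.6, -131.1], [491.0, -209.9], [480.8, -288.8], [471.6, -368.4]] 
fit [[500.6, -130.4], [490.9, -209.8], [481.1, -289.2], [471.4, -368.6]] orig [ 486.  -249.5]
((504.0616455078125, 236.31544494628906), (342.3982849121094, 104.83998107910156), 89.8677978515625)
```

```bash
cat > plan.py <<'E'
# plan.py x y z angle jaw [mm_per_row]: rows from the measured pose to the target (tool down, tool y at `angle` deg in world)
import sys; from h import *
from scipy.spatial.transform import Rotation as R
x,y,z,a,j=map(float,sys.argv[1:6]); v=float(sys.argv[6])/1000 if len(sys.argv)>6 else .05
s=arm.read_state(); p=np.array(s["position"]); M=np.array(s["tcp_rot"])
ca,sa=np.cos(np.radians(a)),np.sin(np.radians(a)); T=np.array([[-sa,ca,0],[ca,sa,0],[0,0,-1.]]); T[:,0]=np.cross(T[:,1],T[:,2])
t=np.array([x,y,z]); w=R.from_matrix(M.T@T).as_rotvec()
n=max(np.linalg.norm(t-p)/v,np.linalg.norm(w)/np.radians(9),1); n=int(np.ceil(n/5)*5)
out=[]
for i in range(1,n+1):
    d=np.round(M.T@((t-p)/(n-i+1)),4 if n-i<1 else 3); w=R.from_matrix(M.T@T).as_rotvec()/(n-i+1); w=np.round(w,3 if n-i<1 else 2)
    p=p+M@d; M=M@R.from_rotvec(w).as_matrix(); out.append(" ".join(f"{k:g}" for k in [*(d+0.),*(w+0.),j]))
for i in range(0,n,5): print("; ".join(out[i:i+5]))
E
python3 - <<'E'
from h import *
c=cam("top")
for n,u,v,h in [("spool",174,405,.075),("shaft",348,423,.095),("pulley",511,449,.072),("bush",681,471,.055)]:
    print(n,(ray(c,((u+.5)/4.6-.5+290,(v-290+.5)/4.6-.5+185),.022+h)*1000).round(1))
E
python3 plan.py .42 .25 .24 30 1 60; 
```

```text
spool [[ 501.4 -131.4   97. ]]
shaft [[ 490.2 -206.   117. ]]
pulley [[ 482.2 -286.4   94. ]]
bush [[ 474.6 -371.5   77. ]]
-0.033 -0.026 -0.001 0 0 0.08 1; -0.035 -0.024 -0.001 0 0 0.07 1; -0.036 -0.021 -0.001 0 0 0.08 1; -0.038 -0.018 -0.001 0 0 0.07 1; -0.039 -0.015 -0.001 0 0 0.08 1
-0.041 -0.012 -0.001 0 0 0.07 1; -0.041 -0.01 -0.001 0 0 0.08 1; -0.042 -0.006 -0.001 0 0 0.07 1; -0.042 -0.003 0 0 0 0.08 1; -0.0423 -0.0001 -0.001 -0.001 0.001 0.072 1
```

Emit:
jog_arm(
  steps="-0.033 -0.026 -0.001 0 0 0.08 1; -0.035 -0.024 -0.001 0 0 0.07 1; -0.036 -0.021 -0.001 0 0 0.08 1; -0.038 -0.018 -0.001 0 0 0.07 1; -0.039 -0.015 -0.001 0 0 0.08 1",
)

```text
time: 0.88
position: [0.3012, 0.4239, 0.2364]
tcp_rot: [[-0.779, 0.627, 0.0], [0.627, 0.779, 0.0], [-0.0, 0.0, -1.0]]
wrist_force: [0.3, -0.0, 0.0]
width: 0.0853
```

Emit:
jog_arm(
  steps="-0.041 -0.012 -0.001 0 0 0.07 1; -0.041 -0.01 -0.001 0 0 0.08 1; -0.042 -0.006 -0.001 0 0 0.07 1; -0.042 -0.003 0 0 0 0.08 1; -0.0423 -0.0001 -0.001 -0.001 0.001 0.072 1",
)

```text
time: 1.5
position: [0.4209, 0.2492, 0.2404]
tcp_rot: [[-0.498, 0.867, 0.001], [0.867, 0.498, 0.002], [0.001, 0.001, -1.0]]
wrist_force: [-0.0, 0.4, 0.1]
width: 0.0852
```

```bash
python3 plan.py .501 -.131 .19 -7 1 60
```

```text
-0.037 -0.012 0.005 0 0 0.06 1; -0.038 -0.01 0.005 0 0 0.06 1; -0.038 -0.007 0.005 0 0 0.07 1; -0.039 -0.005 0.005 0 0 0.06 1; -0.039 -0.003 0.005 0 0 0.07 1
-0.039 0 0.005 0 0 0.06 1; -0.038 0.003 0.005 0 0 0.07 1; -0.038 0.005 0.005 0 0 0.06 1; -0.038 0.008 0.005 0 0 0.07 1; -0.0377 0.0101 0.0048 0 -0.002 0.064 1
```

Emit:
jog_arm(
  steps="-0.037 -0.012 0.005 0 0 0.06 1; -0.038 -0.01 0.005 0 0 0.06 1; -0.038 -0.007 0.005 0 0 0.07 1; -0.039 -0.005 0.005 0 0 0.06 1; -0.039 -0.003 0.005 0 0 0.07 1",
)

```text
time: 2.12
position: [0.4609, 0.058, 0.215]
tcp_rot: [[-0.2, 0.98, 0.001], [0.98, 0.2, 0.001], [0.001, 0.001, -1.0]]
wrist_force: [0.2, 0.1, -0.4]
width: 0.0855
```

Emit:
jog_arm(
  steps="-0.039 0 0.005 0 0 0.06 1; -0.038 0.003 0.005 0 0 0.07 1; -0.038 0.005 0.005 0 0 0.06 1; -0.038 0.008 0.005 0 0 0.07 1; -0.0377 0.0101 0.0048 0 -0.002 0.064 1",
)

```text
time: 2.75
position: [0.5015, -0.131, 0.1899]
tcp_rot: [[0.122, 0.993, 0.0], [0.993, -0.122, -0.001], [-0.001, 0.001, -1.0]]
wrist_force: [1.3, 0.8, -0.8]
width: 0.0853
```

```bash
python3 plan.py .501 -.131 .1 -7 1 60; python3 - <<'E'
from h import *
c=cam("scene"); im=c["img"][130:270,110:310,::-1]; cv2.imwrite("pics/s1.png",cv2.resize(im,None,fx=4,fy=4,interpolation=cv2.INTER_CUBIC))
E
```

```text
0 0 0.018 0 0 0 1; 0 0 0.018 0 0 0 1; 0 0 0.018 0 0 0 1; 0 0 0.018 0 0 0 1; 0 -0.0005 0.0179 0.001 0.001 0 1
```

View pics/s1.png

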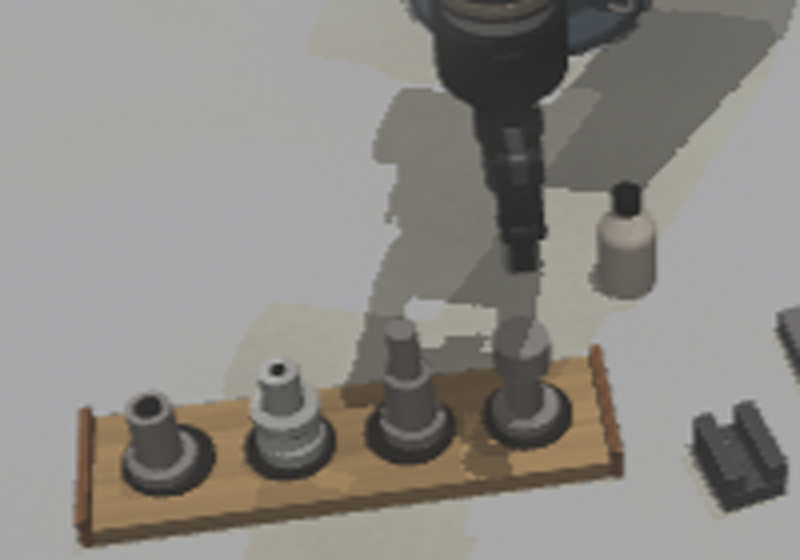

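The scene crop shows the fingers above the spool. The piece tops are at about (521,332), (401,328), (279,368) and (150,404), and the bush stands slightly off its pad's centre. I'll cross-check the tops with this view.

```bash
python3 - <<'E'
from h import *
c=cam("scene")
for n,u,v,h in [("spool",522,332,.075),("shaft",401,327,.095),("pulley",279,368,.072),("bush",149,404,.055)]:
    print(n,(ray(c,((u+.5)/4-.5+110,(v+.5)/4-.5+130),.022+h)*1000).round(1))
E
```

```text
spool [[ 496.7 -128.4   97. ]]
shaft [[ 488.9 -205.1  117. ]]
pulley [[ 479.8 -284.9   94. ]]
bush [[ 470.7 -369.2   77. ]]
```

Emit:
jog_arm(
  steps="0 0 0.018 0 0 0 1; 0 0 0.018 0 0 0 1; 0 0 0.018 0 0 0 1; 0 0 0.018 0 0 0 1; 0 -0.0005 0.018 0 0 0 1",
)

```text
time: 3.48
position: [0.5006, -0.1288, 0.0996]
tcp_rot: [[0.119, 0.993, -0.0], [0.993, -0.119, -0.0], [-0.0, 0.0, -1.0]]
wrist_force: [-0.5, -0.2, -0.2]
width: 0.0853
```

Emit:
jog_arm(
  steps="0 -0.001 0.008 0 0 0 1; 0 0 0.008 0 0 0 1; 0 0 0.008 0 0 0 1; 0 0 0.008 0 0 0 1; 0 0 0.002 0 0 0 1",
)

```text
time: 4.1
position: [0.4995, -0.1294, 0.0655]
tcp_rot: [[0.12, 0.993, -0.001], [0.993, -0.12, -0.0], [-0.0, -0.0, -1.0]]
wrist_force: [0.3, 1.0, 0.2]
width: 0.0853
```

Emit:
jog_arm(
  steps="0 0 0 0 0 0 0.55; 0 0 0 0 0 0 0.5; 0 0 0 0 0 0 0; 0 0 0 0 0 0 0; 0 0 0 0 0 0 0",
)

```text
time: 4.72
position: [0.5003, -0.1297, 0.0665]
tcp_rot: [[0.12, 0.993, 0.001], [0.993, -0.12, -0.001], [-0.001, 0.002, -1.0]]
wrist_force: [1.4, 0.4, 4.7]
width: 0.0356
```

Emit:
jog_arm(
  steps="0 0 -0.01 0 0 0 0; 0 0 -0.02 0 0 0 0; 0 0 -0.03 0 0 0 0; 0 0 -0.03 0 0 0 0; 0 0 -0.02 0 0 0 0",
)

```text
time: 5.35
position: [0.4988, -0.129, 0.1766]
tcp_rot: [[0.12, 0.993, -0.001], [0.993, -0.12, 0.0], [-0.0, -0.001, -1.0]]
wrist_force: [0.6, -0.1, -5.6]
width: 0.0356
```

```bash
python3 - <<'E'
from h import *
s=arm.read_state(); print(s["position"],s["width"],s["wrist_force"],s["ft_torque"])
c=cam("scene"); a=cv2.resize(c["img"][110:260,180:330,::-1],None,fx=2.6,fy=2.6,interpolation=cv2.INTER_CUBIC)
c=cam("top"); b=cv2.resize(c["img"][150:300,250:400,::-1],None,fx=2.6,fy=2.6,interpolation=cv2.INTER_CUBIC)
cv2.imwrite("pics/s2.png",np.hstack([a,b]))
E
python3 plan.py .5065 .1175 .165 0 0 45
```

```text
[ 0.49880865 -0.12900983  0.1766379 ] 0.03558508298296935 [ 0.57356797 -0.06860478 -5.59118323] [ 0.0141283  -0.05227603 -0.03100112]
0.025 -0.002 0.001 0 0 -0.01 0; 0.025 -0.002 0.001 0 0 -0.01 0; 0.025 -0.002 0.001 0 0 -0.01 0; 0.025 -0.002 0.001 0 0 -0.01 0; 0.024 -0.001 0.001 0 0 -0.01 0
0.025 -0.001 0.001 0 0 -0.01 0; 0.024 -0.001 0.002 0 0 -0.01 0; 0.025 -0.001 0.001 0 0 -0.02 0; 0.024 0 0.002 0 0 -0.01 0; 0.0248 0.0003 0.001 0.003 0.002 -0.02 0
```

View pics/s2.png

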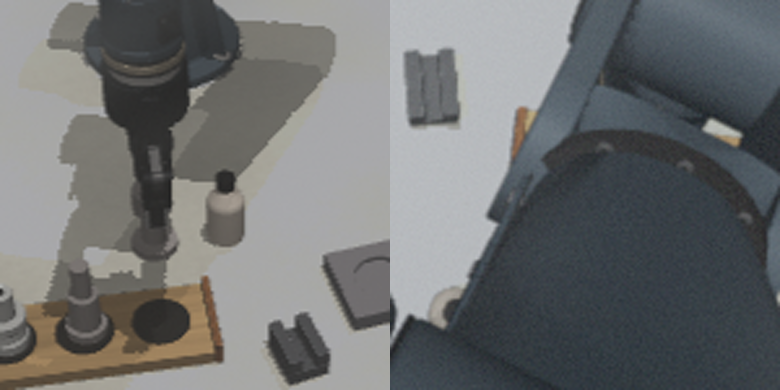

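The spool (155,240) hangs upright in the jaws, its pad (162,320) is empty, and the force reads 5.6 N, about its weight. I'll carry it over to the right-hand recess.

Emit:
jog_arm(
  steps="0.025 -0.002 0.001 0 0 -0.01 0; 0.025 -0.002 0.001 0 0 -0.01 0; 0.025 -0.002 0.001 0 0 -0.01 0; 0.025 -0.002 0.001 0 0 -0.01 0; 0.024 -0.001 0.001 0 0 -0.01 0",
)

```text
time: 6.08
position: [0.5014, -0.004, 0.1692]
tcp_rot: [[0.07, 0.998, -0.004], [0.998, -0.07, 0.0], [0.0, -0.004, -1.0]]
wrist_force: [0.3, -0.6, -6.1]
width: 0.0352
```

Emit:
jog_arm(
  steps="0.025 -0.001 0.001 0 0 -0.01 0; 0.024 -0.001 0.002 0 0 -0.01 0; 0.025 -0.001 0.001 0 0 -0.02 0; 0.024 0 0.002 0 0 -0.01 0; 0.0248 0.0003 0.001 0.003 0.002 -0.02 0",
)

```text
time: 6.7
position: [0.5043, 0.1184, 0.162]
tcp_rot: [[-0.001, 1.0, -0.007], [1.0, 0.001, 0.001], [0.001, -0.007, -1.0]]
wrist_force: [-1.0, 0.6, -6.0]
width: 0.0355
```

```bash
python3 plan.py .5055 .1175 .075 0 0 30; python3 - <<'E'
from h import *
c=cam("scene"); a=cv2.resize(c["img"][120:260,260:460,::-1],None,fx=4,fy=4,interpolation=cv2.INTER_CUBIC)
cv2.imwrite("pics/s3.png",a)
E
```

```text
0 0 0.017 0 0 0 0; 0 0 0.018 0 0 0 0; 0 0.001 0.017 0 0 0 0; 0 0 0.018 0 0 0 0; -0.001 0.0008 0.017 -0.007 -0.001 0.001 0
```

View pics/s3.png

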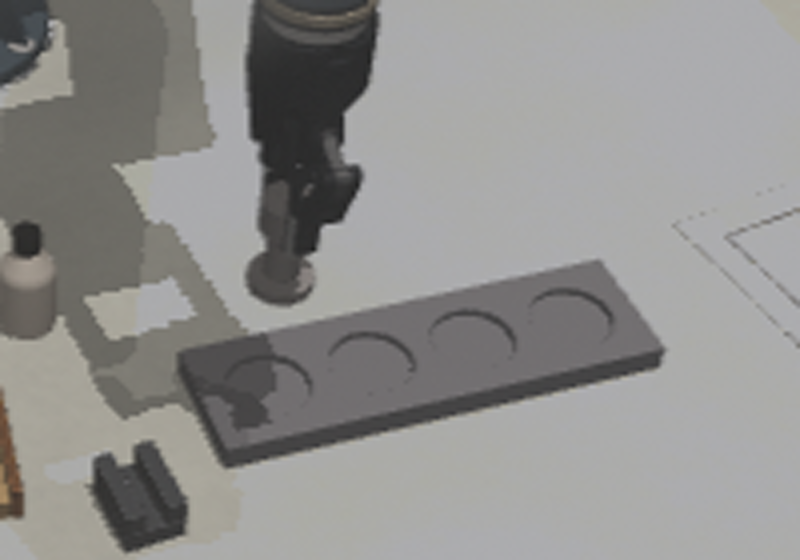

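The crop shows the spool foot at (281,282), and recess rims at about (270,386), (371,363), (472,340) and (570,317). I'll check the recesses from this view too.

```bash
python3 - <<'E'
from h import *
c=cam("scene")
print((ray(c,(np.array([[270,386],[371,364],[472,340.5],[570,317.5]])+.5)/4-.5+[260,120],.02)*1000).round(1))
E
```

```text
[[508.3 118.4  20. ]
 [509.  195.9  20. ]
 [508.4 275.9  20. ]
 [507.6 355.8  20. ]]
```

Emit:
jog_arm(
  steps="0 0 0.017 0 0 0 0; 0 0 0.018 0 0 0 0; 0 0.001 0.017 0 0 0 0; 0 0 0.018 0 0 0 0; -0.001 0.001 0.017 -0.007 -0.001 0.001 0",
)

```text
time: 7.42
position: [0.5069, 0.1162, 0.0752]
tcp_rot: [[0.001, 1.0, 0.002], [1.0, -0.001, 0.0], [0.0, 0.002, -1.0]]
wrist_force: [0.1, 0.3, -6.1]
width: 0.0355
```

Emit:
jog_arm(
  steps="0.0015 0 0.005 0 0 0 0; 0 0 0.005 0 0 0 0; 0 0 0.004 0 0 0 0; 0 0 0.001 0 0 0 0; 0 0 0.001 0 0 0 0",
)

```text
time: 8.05
position: [0.5082, 0.1183, 0.0611]
tcp_rot: [[0.001, 1.0, 0.005], [1.0, -0.001, 0.0], [0.0, 0.005, -1.0]]
wrist_force: [-0.2, 0.4, -5.7]
width: 0.0353
```

Emit:
jog_arm(
  steps="0 -0.001 0.001 0 0 0 0; 0 0 0.001 0 0 0 0; 0 0 0.001 0 0 0 0; 0 0 0 0 0 0 0; 0 0 0 0 0 0 0",
)

```text
time: 8.68
position: [0.507, 0.1183, 0.0586]
tcp_rot: [[0.001, 1.0, 0.005], [1.0, -0.001, 0.0], [0.0, 0.005, -1.0]]
wrist_force: [-2.6, -0.4, 5.9]
width: 0.0357
```

Emit:
jog_arm(
  steps="0 0 0 0 0 0 0.5; 0 0 0 0 0 0 0.6; 0 0 0 0 0 0 0.8; 0 0 0 0 0 0 1; 0 0 0 0 0 0 1",
)

```text
time: 9.3
position: [0.507, 0.1183, 0.0578]
tcp_rot: [[0.001, 1.0, 0.004], [1.0, -0.001, 0.0], [0.0, 0.004, -1.0]]
wrist_force: [0.0, -0.9, -0.2]
width: 0.0853
```

Emit:
jog_arm(
  steps="0 0 -0.01 0 0 0 1; 0 0 -0.025 0 0 0 1; 0 0 -0.04 0 0 0 1; 0 0 -0.04 0 0 0 1; 0 0 -0.025 0 0 0 1",
)

```text
time: 9.93
position: [0.507, 0.1183, 0.2006]
tcp_rot: [[0.001, 1.0, 0.008], [1.0, -0.001, 0.0], [0.0, 0.008, -1.0]]
wrist_force: [0.2, 0.5, -0.4]
width: 0.0857
```

```bash
python3 - <<'E'
from h import *
c=cam("scene"); a=cv2.resize(c["img"][120:260,110:440,::-1],None,fx=2.4,fy=2.4,interpolation=cv2.INTER_CUBIC)
cv2.imwrite("pics/s4.png",a)
E
python3 plan.py .490 -.2055 .19 -7 1 58
```

```text
-0.032 -0.002 0.001 0 0 0.01 1; -0.032 -0.002 0.001 0 0 0.01 1; -0.033 -0.001 0.001 0 0 0.01 1; -0.032 -0.001 0.001 0 0 0.01 1; -0.033 0 0.001 0 0 0.01 1
-0.032 0 0.002 0 0 0.01 1; -0.033 0 0.001 0 0 0.02 1; -0.032 0.001 0.002 0 0 0.01 1; -0.033 0.001 0.001 0.01 0 0.02 1; -0.0323 0.0013 0.0017 0.003 -0.002 0.011 1
```

View pics/s4.png

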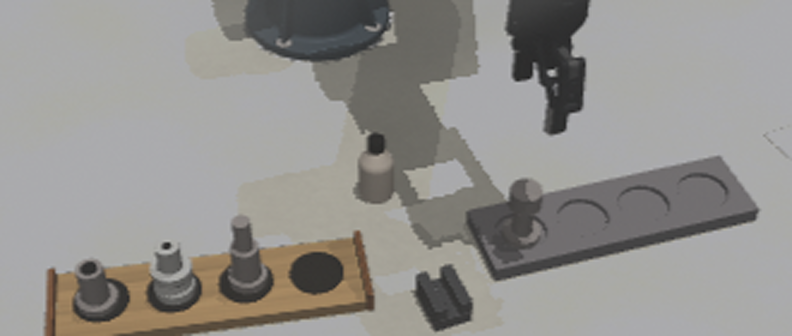

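The spool (525,210) stands upright in the right-hand end recess. Next is the shaft.

Emit:
jog_arm(
  steps="-0.032 -0.002 0.001 0 0 0.01 1; -0.032 -0.002 0.001 0 0 0.01 1; -0.033 -0.001 0.001 0 0 0.01 1; -0.032 -0.001 0.001 0 0 0.01 1; -0.033 0 0.001 0 0 0.01 1",
)

```text
time: 10.6
position: [0.4965, -0.0445, 0.1927]
tcp_rot: [[0.051, 0.999, 0.004], [0.999, -0.051, 0.0], [0.001, 0.004, -1.0]]
wrist_force: [-0.2, -0.3, -0.2]
width: 0.0856
```

Emit:
jog_arm(
  steps="-0.032 0 0.002 0 0 0.01 1; -0.033 0 0.001 0 0 0.02 1; -0.032 0.001 0.002 0 0 0.01 1; -0.033 0.001 0.001 0.01 0 0.02 1; -0.032 0.001 0.002 0.003 -0.002 0.011 1",
)

```text
time: 11.22
position: [0.487, -0.2065, 0.1846]
tcp_rot: [[0.122, 0.992, -0.009], [0.992, -0.122, -0.0], [-0.001, -0.009, -1.0]]
wrist_force: [0.9, -0.2, 0.5]
width: 0.0856
```

```bash
python3 plan.py .4895 -.2055 .079 -7 1 25
```

```text
0 0.001 0.021 0 0 0 1; 0 0.001 0.021 0 0 0 1; 0 0 0.021 0 0 0 1; 0.001 0.001 0.021 0 0 0 1; 0.0004 0.0003 0.0216 -0.009 0.001 0 1
```

Emit:
jog_arm(
  steps="0 0.001 0.021 -0.009 0 0 1; 0 0.001 0.021 0 0 0 1; 0 0 0.021 0 0 0 1; 0.001 0.001 0.021 0 0 0 1; 0 0 0.017 0 0 0 1",
)

```text
time: 11.85
position: [0.4898, -0.2046, 0.0828]
tcp_rot: [[0.122, 0.993, -0.001], [0.993, -0.122, -0.001], [-0.001, -0.001, -1.0]]
wrist_force: [-0.1, -0.1, -0.8]
width: 0.0852
```

```bash
python3 - <<'E'
from h import *
s=arm.read_state(); print(s["position"],s["tcp_rot"][2])
c=cam("scene"); a=cv2.resize(c["img"][160:260,120:270,::-1],None,fx=5,fy=5,interpolation=cv2.INTER_CUBIC)
cv2.imwrite("pics/s5.png",a)
E
```

```text
[ 0.48980174 -0.20458971  0.08275971] [-9.49510371e-04 -5.52795204e-04 -9.99999396e-01]
```

View pics/s5.png

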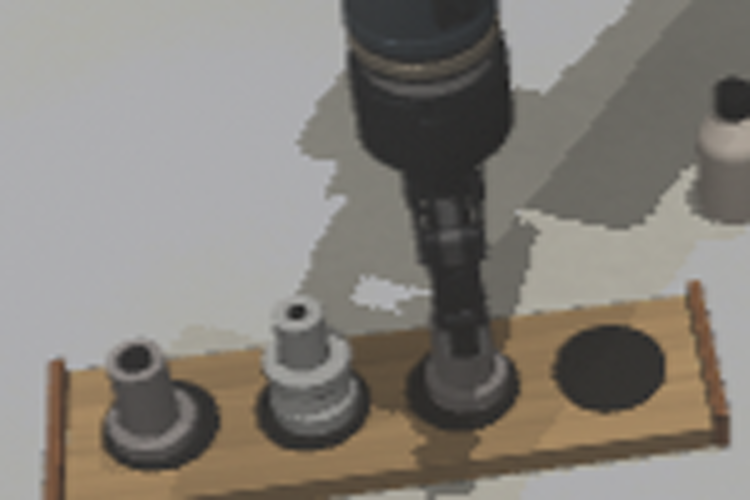

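The fingers straddle the shaft (463,370), and the other pieces are clear, so I'll close.

Emit:
jog_arm(
  steps="0 0 0 0 0 0 0.5; 0 0 0 0 0 0 0.35; 0 0 0 0 0 0 0.25; 0 0 0 0 0 0 0; 0 0 0 0 0 0 0",
)

```text
time: 12.52
position: [0.4902, -0.205, 0.0844]
tcp_rot: [[0.122, 0.993, 0.001], [0.993, -0.122, -0.002], [-0.002, 0.001, -1.0]]
wrist_force: [-3.1, 0.7, 5.9]
width: 0.0176
```

Emit:
jog_arm(
  steps="0 0 0 0 0 0 0; 0 0 -0.01 0 0 0 0; 0 0 -0.02 0 0 0 0; 0 0 -0.02 0 0 0 0; 0 0 -0.02 0 0 0 0",
)

```text
time: 13.15
position: [0.4893, -0.2041, 0.1536]
tcp_rot: [[0.122, 0.993, -0.002], [0.993, -0.122, 0.0], [-0.0, -0.002, -1.0]]
wrist_force: [0.3, -0.1, -6.2]
width: 0.0178
```

```bash
python3 - <<'E'
from h import *
s=arm.read_state(); print(s["position"],s["ft_torque"])
E
python3 plan.py .507 .0 .215 -3 0 45
```

```text
[ 0.48929054 -0.20410958  0.15356218] [ 0.04084303 -0.00177612 -0.00939379]
0.041 -0.001 -0.012 0 0 -0.01 0; 0.041 -0.001 -0.012 0 0 -0.01 0; 0.041 -0.001 -0.012 0 0 -0.02 0; 0.041 0 -0.013 0 0 -0.01 0; 0.0408 0.0005 -0.0124 -0.002 0 -0.02 0
```

Emit:
jog_arm(
  steps="0.041 -0.001 -0.012 0 0 -0.01 0; 0.041 -0.001 -0.012 0 0 -0.01 0; 0.041 -0.001 -0.012 0 0 -0.02 0; 0.041 0 -0.013 0 0 -0.01 0; 0.041 0 -0.012 -0.002 0 -0.02 0",
)

```text
time: 13.78
position: [0.5062, 0.0013, 0.2141]
tcp_rot: [[0.051, 0.999, 0.0], [0.999, -0.051, -0.001], [-0.001, 0.0, -1.0]]
wrist_force: [0.3, -0.6, -6.4]
width: 0.0176
```

```bash
python3 plan.py .507 .1970 .2 0 0 42
```

```text
0.039 -0.002 0.003 0 0 -0.01 0; 0.039 -0.001 0.003 0 0 -0.01 0; 0.039 -0.001 0.003 0 0 -0.01 0; 0.039 -0.001 0.002 0 0 -0.01 0; 0.0397 -0.0004 0.003 0 0.001 -0.011 0
```

Emit:
jog_arm(
  steps="0.039 -0.002 0.003 0 0 -0.01 0; 0.039 -0.001 0.003 0 0 -0.01 0; 0.039 -0.001 0.003 0 0 -0.01 0; 0.039 -0.001 0.002 0 0 -0.01 0; 0.04 0 0.003 0 0.001 -0.011 0",
)

```text
time: 14.4
position: [0.5072, 0.1968, 0.1992]
tcp_rot: [[0.001, 1.0, -0.001], [1.0, -0.001, -0.001], [-0.001, -0.001, -1.0]]
wrist_force: [0.4, 0.8, -5.7]
width: 0.0178
```

```bash
python3 plan.py .507 .197 .092 0 0 28
```

```text
0 0 0.021 0 0 0 0; 0 0 0.022 0 0 0 0; 0 0 0.021 0 0 0 0; 0 0 0.022 0 0 0 0; 0.0003 -0.0001 0.0212 -0.001 0.001 -0.001 0
```

Emit:
jog_arm(
  steps="0 0 0.021 0 0 0 0; 0 0 0.022 0 0 0 0; 0 0 0.021 0 0 0 0; 0 0 0.022 0 0 0 0; 0 0 0.018 0 0 0 0",
)

```text
time: 15.02
position: [0.5074, 0.1955, 0.0946]
tcp_rot: [[0.001, 1.0, -0.001], [1.0, -0.001, -0.001], [-0.001, -0.001, -1.0]]
wrist_force: [-0.5, 0.2, -6.2]
width: 0.0178
```

```bash
python3 plan.py .507 .197 .078 0 0 20
```

```text
0 0 0.003 0 0 0 0; 0 0 0.003 0 0 0 0; 0 0 0.004 0 0 0 0; 0.001 0 0.003 0 0 0 0; 0.0005 -0.0004 0.0036 -0.001 0.001 -0.001 0
```

Emit:
jog_arm(
  steps="0.001 0 0.004 0 0 0 0; 0.0005 0 0.005 0 0 0 0; 0 0 0.004 0 0 0 0; 0 0 0.003 0 0 0 0; 0 0 0.001 0 0 0 0",
)

```text
time: 15.65
position: [0.5088, 0.1971, 0.0792]
tcp_rot: [[0.001, 1.0, 0.002], [1.0, -0.001, -0.0], [-0.0, 0.002, -1.0]]
wrist_force: [-1.0, -1.1, -5.8]
width: 0.0175
```

Emit:
jog_arm(
  steps="0 -0.001 0.001 0 0 0 0; 0 0 0.001 0 0 0 0; 0 0 0.001 0 0 0 0; 0 0 0.0005 0 0 0 0; 0 0 0 0 0 0 0",
)

```text
time: 16.27
position: [0.5078, 0.1972, 0.0764]
tcp_rot: [[0.001, 1.0, 0.002], [1.0, -0.001, -0.0], [-0.0, 0.002, -1.0]]
wrist_force: [-2.4, -0.4, 5.0]
width: 0.0179
```

Emit:
jog_arm(
  steps="0 0 0 0 0 0 0.3; 0 0 0 0 0 0 0.5; 0 0 0 0 0 0 1; 0 0 0 0 0 0 1; 0 0 0 0 0 0 1",
)

```text
time: 16.9
position: [0.5078, 0.1971, 0.0755]
tcp_rot: [[0.001, 1.0, 0.002], [1.0, -0.001, -0.0], [-0.0, 0.002, -1.0]]
wrist_force: [-0.3, -0.8, -0.5]
width: 0.0852
```

Emit:
jog_arm(
  steps="0 0 -0.01 0 0 0 1; 0 0 -0.025 0 0 0 1; 0 0 -0.03 0 0 0 1; 0 0 -0.03 0 0 0 1; 0 0 -0.03 0 0 0 1",
)

```text
time: 17.52
position: [0.5074, 0.1972, 0.2022]
tcp_rot: [[0.001, 1.0, 0.003], [1.0, -0.001, -0.0], [-0.0, 0.003, -1.0]]
wrist_force: [0.2, -1.0, 0.3]
width: 0.0855
```

```bash
python3 - <<'E'
from h import *
c=cam("scene"); a=cv2.resize(c["img"][120:260,110:440,::-1],None,fx=2.4,fy=2.4,interpolation=cv2.INTER_CUBIC)
cv2.imwrite("pics/s6.png",a)
E
python3 plan.py .481 -.2856 .19 -7 1 58
```

```text
-0.048 -0.003 0.002 0 0 0.01 1; -0.048 -0.002 0.001 0 0 0.01 1; -0.048 -0.002 0.002 0 0 0.01 1; -0.049 -0.001 0.001 0 0 0.01 1; -0.049 -0.001 0.002 0 0 0.01 1
-0.048 -0.001 0.001 0 0 0.01 1; -0.049 0 0.002 0 0 0.02 1; -0.048 0.001 0.001 0 0 0.01 1; -0.048 0.002 0.002 0.01 0 0.02 1; -0.049 0.0021 0.0014 0 -0.002 0.012 1
```

View pics/s6.png

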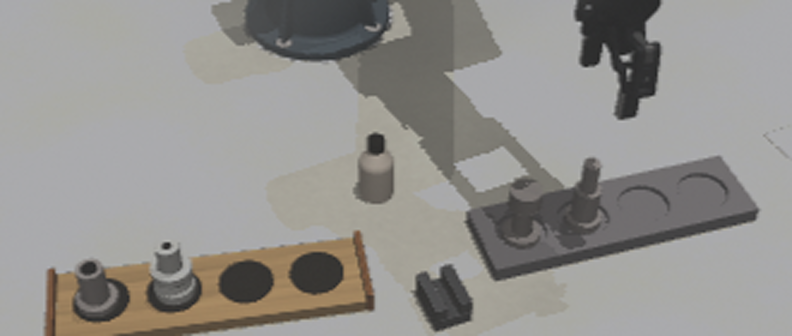

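The shaft (587,195) stands upright beside the spool (524,210). The pulley (170,275) is next.

Emit:
jog_arm(
  steps="-0.048 -0.003 0.002 0 0 0.01 1; -0.048 -0.002 0.001 0 0 0.01 1; -0.048 -0.002 0.002 0 0 0.01 1; -0.049 -0.001 0.001 0 0 0.01 1; -0.049 -0.001 0.002 0 0 0.01 1",
)

```text
time: 18.2
position: [0.4933, -0.0461, 0.1931]
tcp_rot: [[0.051, 0.999, 0.003], [0.999, -0.051, -0.001], [-0.001, 0.003, -1.0]]
wrist_force: [0.4, -1.0, 0.5]
width: 0.0851
```

Emit:
jog_arm(
  steps="-0.048 -0.001 0.001 0 0 0.01 1; -0.049 0 0.002 0 0 0.02 1; -0.048 0.001 0.001 0 0 0.01 1; -0.048 0.002 0.002 0 0 0.02 1; -0.049 0.002 0.001 0 -0.002 0.012 1",
)

```text
time: 18.82
position: [0.478, -0.2878, 0.186]
tcp_rot: [[0.123, 0.992, 0.002], [0.992, -0.123, -0.003], [-0.002, 0.002, -1.0]]
wrist_force: [0.4, 0.4, -0.2]
width: 0.0856
```

```bash
python3 plan.py .481 -.2856 .067 -7 1 26
```

```text
0.001 0 0.024 0 0 0 1; 0 0.001 0.024 0 0 0 1; 0.001 0 0.024 0 0 0 1; 0 0.001 0.024 0 0 0 1; 0.0008 0.0004 0.023 0.002 0.002 -0.001 1
```

Emit:
jog_arm(
  steps="0.001 0.001 0.024 0 0 0 1; 0 0.001 0.024 0 0 0 1; 0.001 0 0.024 0 0 0 1; 0 0.001 0.024 0 0 0 1; 0.001 0 0.022 0.002 0.002 0 1",
)

```text
time: 19.45
position: [0.4819, -0.284, 0.0673]
tcp_rot: [[0.123, 0.992, 0.0], [0.992, -0.123, -0.0], [-0.0, 0.0, -1.0]]
wrist_force: [0.1, -0.9, -0.1]
width: 0.0855
```

Emit:
jog_arm(
  steps="0 0 0 0 0 0 0.5; 0 0 0 0 0 0 0.4; 0 0 0 0 0 0 0.3; 0 0 0 0 0 0 0; 0 0 0 0 0 0 0",
)

```text
time: 20.08
position: [0.4822, -0.2844, 0.0689]
tcp_rot: [[0.123, 0.992, 0.001], [0.992, -0.123, -0.002], [-0.001, 0.001, -1.0]]
wrist_force: [-1.3, 0.6, 6.7]
width: 0.0236
```

Emit:
jog_arm(
  steps="0 0 0 0 0 0 0; 0 0 -0.01 0 0 0 0; 0 0 -0.03 0 0 0 0; 0 0 -0.04 0 0 0 0; 0 0 -0.03 0 0 0 0",
)

```text
time: 20.7
position: [0.4819, -0.2838, 0.1793]
tcp_rot: [[0.123, 0.992, 0.001], [0.992, -0.123, -0.001], [-0.001, 0.001, -1.0]]
wrist_force: [1.0, -0.9, -1.9]
width: 0.0235
```

```bash
python3 plan.py .508 .277 .2 0 0 58
```

```text
0.056 -0.004 -0.002 0 0 -0.01 0; 0.056 -0.004 -0.002 0 0 -0.01 0; 0.056 -0.003 -0.002 0 0 -0.01 0; 0.056 -0.003 -0.002 0 0 -0.01 0; 0.056 -0.002 -0.002 0 0 -0.01 0
0.056 -0.001 -0.002 0 0 -0.01 0; 0.056 -0.001 -0.002 0 0 -0.02 0; 0.056 0 -0.002 0 0 -0.01 0; 0.056 0.001 -0.003 0 0 -0.02 0; 0.0569 0.0017 -0.002 0.001 0.001 -0.013 0
```

```bash
python3 plan.py .508 .277 .2 0 0 40
```

```text
0.037 -0.003 -0.001 0 0 -0.01 0; 0.037 -0.002 -0.001 0 0 -0.01 0; 0.037 -0.002 -0.001 0 0 -0.01 0; 0.037 -0.002 -0.002 0 0 -0.01 0; 0.038 -0.001 -0.001 0 0 -0.01 0
0.037 -0.001 -0.002 0 0 -0.01 0; 0.038 -0.001 -0.001 0 0 -0.01 0; 0.038 0 -0.002 0 0 -0.01 0; 0.037 0 -0.001 0 0 -0.01 0; 0.038 0 -0.002 0 0 -0.01 0
0.037 0.001 -0.001 0 0 0 0; 0.038 0.001 -0.002 0 0 -0.01 0; 0.037 0.001 -0.001 0 0 0 0; 0.038 0.001 -0.002 0 0 -0.01 0; 0.037 0.0022 -0.001 0.001 0.001 -0.003 0
```

Emit:
jog_arm(
  steps="0.037 -0.003 -0.001 0 0 -0.01 0; 0.037 -0.002 -0.001 0 0 -0.01 0; 0.037 -0.002 -0.001 0 0 -0.01 0; 0.037 -0.002 -0.002 0 0 -0.01 0; 0.038 -0.001 -0.001 0 0 -0.01 0",
)

```text
time: 21.32
position: [0.4907, -0.0965, 0.1839]
tcp_rot: [[0.073, 0.997, -0.0], [0.997, -0.073, -0.0], [-0.0, -0.0, -1.0]]
wrist_force: [1.1, 0.4, -1.9]
width: 0.0238
```

Emit:
jog_arm(
  steps="0.037 -0.001 -0.002 0 0 -0.01 0; 0.038 -0.001 -0.001 0 0 -0.01 0; 0.038 0 -0.002 0 0 -0.01 0; 0.037 0 -0.001 0 0 -0.01 0; 0.038 0 -0.002 0 0 -0.01 0",
)

```text
time: 21.95
position: [0.4985, 0.0913, 0.1918]
tcp_rot: [[0.023, 1.0, -0.0], [1.0, -0.023, -0.0], [-0.0, -0.0, -1.0]]
wrist_force: [-0.1, 0.3, -2.0]
width: 0.0237
```

Emit:
jog_arm(
  steps="0.037 0.001 -0.001 0 0 0 0; 0.038 0.001 -0.002 0 0 -0.01 0; 0.037 0.001 -0.001 0 0 0 0; 0.038 0.001 -0.002 0 0 -0.01 0; 0.037 0.002 -0.001 0.001 0.001 -0.003 0",
)

```text
time: 22.58
position: [0.5071, 0.2782, 0.1987]
tcp_rot: [[-0.0, 1.0, -0.002], [1.0, 0.0, 0.001], [0.001, -0.002, -1.0]]
wrist_force: [0.6, -0.3, -2.0]
width: 0.0236
```

```bash
python3 plan.py .507 .277 .08 0 0 28
```

```text
0 0 0.024 0 0 0 0; 0 0 0.024 0 0 0 0; 0 0 0.024 0 0 0 0; -0.001 0 0.023 0 0 0 0; -0.0003 0.0001 0.0237 -0.002 -0.001 0 0
```

Emit:
jog_arm(
  steps="0 0 0.024 0 0 0 0; 0 0 0.024 0 0 0 0; 0 0 0.024 0 0 0 0; 0 0 0.023 0 0 0 0; 0 0 0.023 -0.002 -0.001 0 0",
)

```text
time: 23.2
position: [0.5073, 0.277, 0.08]
tcp_rot: [[-0.0, 1.0, 0.001], [1.0, 0.0, -0.0], [-0.0, 0.001, -1.0]]
wrist_force: [0.1, 0.4, -2.5]
width: 0.0234
```

Emit:
jog_arm(
  steps="0 0 0.005 0 0 0 0; 0 0 0.004 0 0 0 0; 0 0 0.004 0 0 0 0; 0 0 0.002 0 0 0 0; 0 0 0.001 0 0 0 0",
)

```text
time: 23.82
position: [0.5079, 0.2771, 0.0649]
tcp_rot: [[0.0, 1.0, 0.002], [1.0, -0.0, 0.0], [0.0, 0.002, -1.0]]
wrist_force: [-0.3, 0.2, -2.2]
width: 0.0232
```

Emit:
jog_arm(
  steps="0 0 0.001 0 0 0 0; 0 0 0.001 0 0 0 0; 0 0 0.001 0 0 0 0; 0 0 0.001 0 0 0 0; 0 0 0 0 0 0 0",
)

```text
time: 24.45
position: [0.5077, 0.2771, 0.061]
tcp_rot: [[-0.0, 1.0, 0.001], [1.0, 0.0, -0.0], [-0.0, 0.001, -1.0]]
wrist_force: [-1.4, 0.1, 1.8]
width: 0.0236
```

Emit:
jog_arm(
  steps="0 0 0 0 0 0 0.35; 0 0 0 0 0 0 0.5; 0 0 0 0 0 0 1; 0 0 0 0 0 0 1; 0 0 0 0 0 0 1",
)

```text
time: 25.08
position: [0.5076, 0.277, 0.0606]
tcp_rot: [[-0.0, 1.0, 0.001], [1.0, 0.0, -0.0], [-0.0, 0.001, -1.0]]
wrist_force: [-0.1, 0.4, -0.8]
width: 0.0857
```

Emit:
jog_arm(
  steps="0 0 -0.01 0 0 0 1; 0 0 -0.025 0 0 0 1; 0 0 -0.04 0 0 0 1; 0 0 -0.04 0 0 0 1; 0 0 -0.025 0 0 0 1",
)

```text
time: 25.7
position: [0.5083, 0.2773, 0.2036]
tcp_rot: [[-0.0, 1.0, 0.004], [1.0, 0.0, 0.001], [0.001, 0.004, -1.0]]
wrist_force: [-0.0, 0.6, -0.6]
width: 0.0856
```

```bash
python3 - <<'E'
from h import *
c=cam("scene"); a=cv2.resize(c["img"][120:260,110:440,::-1],None,fx=2.4,fy=2.4,interpolation=cv2.INTER_CUBIC)
cv2.imwrite("pics/s7.png",a)
E
python3 plan.py .4725 -.3705 .18 -7 1 52
```

```text
-0.043 -0.003 0.002 0 0 0.01 1; -0.043 -0.002 0.002 0 0 0.01 1; -0.043 -0.002 0.002 0 0 0.01 1; -0.043 -0.001 0.002 0 0 0.01 1; -0.043 -0.001 0.001 0 0 0.01 1
-0.043 0 0.002 0 0 0.01 1; -0.043 0 0.001 0 0 0.01 1; -0.044 0.001 0.002 0 0 0.01 1; -0.043 0.001 0.001 0 0 0.01 1; -0.044 0.001 0.002 0 0 0.01 1
-0.043 0.002 0.001 0 0 0 1; -0.044 0.002 0.002 0 0 0.01 1; -0.043 0.002 0.001 0 0 0 1; -0.044 0.002 0.002 0 0 0.01 1; -0.0431 0.0032 0.0014 0.009 -0.004 0.002 1
```

View pics/s7.png

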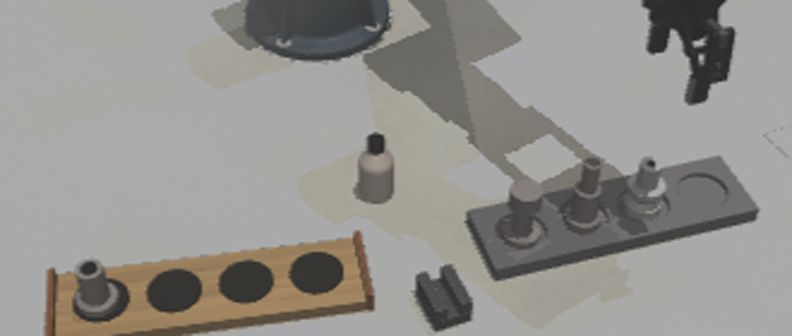

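The pulley (645,188) stands in the third recess, and only the bush (95,285) is left.

Emit:
jog_arm(
  steps="-0.043 -0.003 0.002 0 0 0.01 1; -0.043 -0.002 0.002 0 0 0.01 1; -0.043 -0.002 0.002 0 0 0.01 1; -0.043 -0.001 0.002 0 0 0.01 1; -0.043 -0.001 0.001 0 0 0.01 1",
)

```text
time: 26.38
position: [0.4939, 0.0609, 0.1917]
tcp_rot: [[0.05, 0.999, 0.001], [0.999, -0.05, -0.0], [-0.0, 0.001, -1.0]]
wrist_force: [0.4, -0.5, -0.1]
width: 0.0853
```

Emit:
jog_arm(
  steps="-0.043 0 0.002 0 0 0.01 1; -0.043 0 0.001 0 0 0.01 1; -0.044 0.001 0.002 0 0 0.01 1; -0.043 0.001 0.001 0 0 0.01 1; -0.044 0.001 0.002 0 0 0.01 1",
)

```text
time: 27.0
position: [0.4818, -0.1558, 0.1838]
tcp_rot: [[0.1, 0.995, 0.001], [0.995, -0.1, -0.0], [-0.0, 0.001, -1.0]]
wrist_force: [0.1, 0.5, 0.1]
width: 0.0853
```

Emit:
jog_arm(
  steps="-0.043 0.002 0.001 0 0 0 1; -0.044 0.002 0.002 0 0 0.01 1; -0.043 0.002 0.001 0 0 0 1; -0.044 0.002 0.002 0 0 0.01 1; -0.043 0.003 0.001 0.004 -0.004 0.002 1",
)

```text
time: 27.62
position: [0.469, -0.3727, 0.1765]
tcp_rot: [[0.122, 0.992, -0.004], [0.992, -0.122, -0.003], [-0.004, -0.003, -1.0]]
wrist_force: [0.3, 0.3, 0.6]
width: 0.0854
```

```bash
python3 plan.py .4725 -.370 .046 -7 1 27
```

```text
0.001 0.001 0.026 0 0 0 1; 0.001 0.001 0.026 0 0 0 1; 0.001 0.001 0.026 0 0 0 1; 0 0 0.026 0 0 0 1; 0.0006 0.0005 0.0265 -0.003 0.004 0 1
```

Emit:
jog_arm(
  steps="0.001 0.001 0.026 -0.003 0.004 0 1; 0.001 0.001 0.026 0 0 0 1; 0.001 0.001 0.026 0 0 0 1; 0 0 0.026 0 0 0 1; 0 0 0.026 0 0 0 1",
)

```text
time: 28.25
position: [0.4728, -0.3688, 0.0459]
tcp_rot: [[0.122, 0.993, 0.0], [0.993, -0.122, -0.0], [-0.0, 0.0, -1.0]]
wrist_force: [-0.3, -0.9, -0.9]
width: 0.0854
```

Emit:
jog_arm(
  steps="0 0 0 0 0 0 0.55; 0 0 0 0 0 0 0.45; 0 0 0 0 0 0 0.35; 0 0 0 0 0 0 0; 0 0 0 0 0 0 0",
)

```text
time: 28.88
position: [0.4735, -0.3696, 0.0483]
tcp_rot: [[0.122, 0.993, 0.002], [0.993, -0.122, -0.002], [-0.002, 0.002, -1.0]]
wrist_force: [-0.0, 0.5, 6.4]
width: 0.0277
```

Emit:
jog_arm(
  steps="0 0 0 0 0 0 0; 0 0 -0.01 0 0 0 0; 0 0 -0.03 0 0 0 0; 0 0 -0.04 0 0 0 0; 0 0 -0.04 0 0 0 0",
)

```text
time: 29.5
position: [0.4723, -0.3682, 0.1675]
tcp_rot: [[0.122, 0.993, -0.001], [0.993, -0.122, 0.001], [0.001, -0.001, -1.0]]
wrist_force: [-1.1, -0.2, -3.3]
width: 0.0277
```

```bash
python3 plan.py .5075 .357 .19 0 0 52
```

```text
0.048 -0.004 -0.001 0 0 -0.01 0; 0.048 -0.003 -0.001 0 0 -0.01 0; 0.048 -0.003 -0.002 0 0 -0.01 0; 0.048 -0.002 -0.001 0 0 -0.01 0; 0.048 -0.002 -0.002 0 0 -0.01 0
0.049 -0.001 -0.001 0 0 -0.01 0; 0.049 -0.001 -0.002 0 0 -0.01 0; 0.048 0 -0.001 0 0 -0.01 0; 0.049 0 -0.002 0 0 -0.01 0; 0.048 0.001 -0.001 0 0 -0.01 0
0.048 0.002 -0.002 0 0 0 0; 0.049 0.001 -0.001 0 0 -0.01 0; 0.048 0.002 -0.002 0 0 0 0; 0.049 0.002 -0.001 0 0 -0.01 0; 0.0484 0.0026 -0.0016 -0.001 -0.001 -0.002 0
```

Emit:
jog_arm(
  steps="0.04 -0.003 -0.002 0 0 -0.01 0; 0.048 -0.003 -0.002 0 0 -0.01 0; 0.048 -0.003 -0.002 0 0 -0.01 0; 0.048 -0.002 -0.002 0 0 -0.01 0; 0.048 -0.002 -0.002 0 0 -0.01 0",
)

```text
time: 30.12
position: [0.4828, -0.1349, 0.1768]
tcp_rot: [[0.072, 0.997, -0.0], [0.997, -0.072, 0.0], [0.0, -0.0, -1.0]]
wrist_force: [0.6, -0.9, -2.7]
width: 0.0275
```

Emit:
jog_arm(
  steps="0.049 -0.001 -0.001 0 0 -0.01 0; 0.049 -0.001 -0.002 0 0 -0.01 0; 0.048 0 -0.001 0 0 -0.01 0; 0.049 0 -0.002 0 0 -0.01 0; 0.048 0.001 -0.001 0 0 -0.01 0",
)

```text
time: 30.75
position: [0.4944, 0.1077, 0.1838]
tcp_rot: [[0.022, 1.0, -0.0], [1.0, -0.022, -0.0], [-0.0, -0.0, -1.0]]
wrist_force: [1.7, -0.2, -2.7]
width: 0.0277
```

Emit:
jog_arm(
  steps="0.048 0.002 -0.002 0 0 0 0; 0.049 0.001 -0.001 0 0 -0.01 0; 0.048 0.002 -0.002 0 0 0 0; 0.049 0.002 -0.001 0 0 -0.01 0; 0.05 0.002 -0.002 0 0 -0.002 0",
)

```text
time: 31.38
position: [0.5066, 0.3512, 0.1914]
tcp_rot: [[-0.0, 1.0, -0.001], [1.0, 0.0, -0.001], [-0.001, -0.001, -1.0]]
wrist_force: [0.8, 0.0, -2.0]
width: 0.0276
```

```bash
python3 plan.py .5075 .3575 .06 0 0 30
```

```text
0.001 0 0.026 0 0 0 0; 0.001 0 0.026 0 0 0 0; 0.001 0 0.026 0 0 0 0; 0.002 0.001 0.027 0 0 0 0; 0.0014 0.0001 0.0264 -0.001 0.001 0 0
```

Emit:
jog_arm(
  steps="0.001 0 0.026 0 0 0 0; 0.001 0 0.026 0 0 0 0; 0.001 0 0.026 0 0 0 0; 0.002 0 0.027 0 0 0 0; 0.001 0 0.024 0 0 0 0",
)

```text
time: 32.0
position: [0.5066, 0.3557, 0.0615]
tcp_rot: [[-0.0, 1.0, -0.002], [1.0, 0.0, -0.001], [-0.001, -0.002, -1.0]]
wrist_force: [-0.3, -1.3, -2.9]
width: 0.0276
```

```bash
python3 plan.py .5075 .3575 .043 0 0 30; python3 - <<'E'
from h import *
c=cam("scene"); cv2.imwrite("pics/s8.png",cv2.resize(c["img"][120:240,280:440,::-1],None,fx=4.5,fy=4.5,interpolation=cv2.INTER_CUBIC))
E
```

```text
0 0 0.004 0 0 0 0; 0 0 0.004 0 0 0 0; 0.001 0 0.003 0 0 0 0; 0 0 0.004 0 0 0 0; 0.0008 0.0009 0.0035 -0.002 0.001 0 0
```

View pics/s8.png

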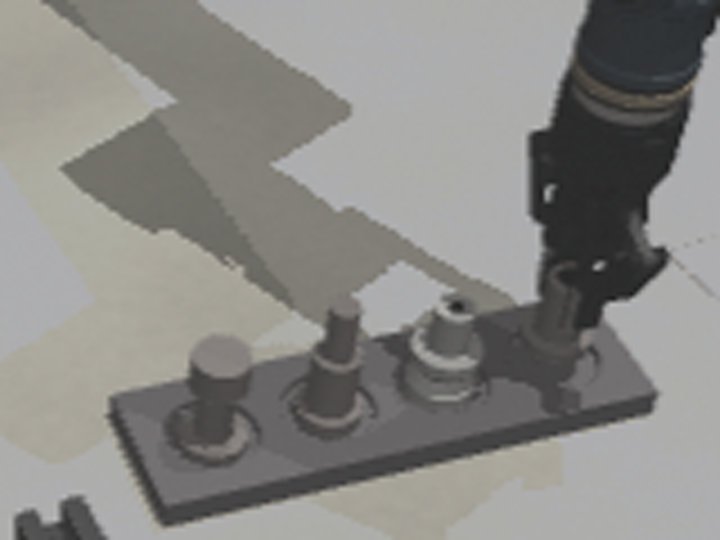

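The bush (556,315) is over the last recess, clear of the pulley (445,350), so I'll lower it.

Emit:
jog_arm(
  steps="0.001 0 0.005 0 0 0 0; 0.001 0 0.004 0 0 0 0; 0 0.001 0.004 0 0 0 0; 0 0 0.003 -0.002 0.001 0 0; 0 0 0.002 0 0 0 0",
)

```text
time: 32.67
position: [0.5084, 0.3579, 0.0448]
tcp_rot: [[0.0, 1.0, 0.002], [1.0, -0.0, 0.001], [0.001, 0.002, -1.0]]
wrist_force: [0.1, -0.5, -1.9]
width: 0.0277
```

Emit:
jog_arm(
  steps="0 0 0.001 0 0 0 0; 0 0 0.001 0 0 0 0; 0 0 0.001 0 0 0 0; 0 0 0 0 0 0 0; 0 0 0 0 0 0 0",
)

```text
time: 33.3
position: [0.5084, 0.3579, 0.0417]
tcp_rot: [[-0.0, 1.0, 0.002], [1.0, 0.0, 0.001], [0.001, 0.002, -1.0]]
wrist_force: [-0.0, -0.5, -3.3]
width: 0.0277
```

Emit:
jog_arm(
  steps="0 0 0.001 0 0 0 0; 0 0 0.001 0 0 0 0; 0 0 0 0 0 0 0; 0 0 0 0 0 0 0; 0 0 0 0 0 0 0",
)

```text
time: 33.92
position: [0.5085, 0.358, 0.0403]
tcp_rot: [[-0.0, 1.0, 0.002], [1.0, 0.0, 0.001], [0.001, 0.002, -1.0]]
wrist_force: [-1.8, -0.5, 5.2]
width: 0.0279
```

Emit:
jog_arm(
  steps="0 0 0 0 0 0 0.4; 0 0 0 0 0 0 0.55; 0 0 0 0 0 0 1; 0 0 0 0 0 0 1; 0 0 0 0 0 0 1",
)

```text
time: 34.55
position: [0.5085, 0.3579, 0.0396]
tcp_rot: [[0.0, 1.0, 0.002], [1.0, -0.0, 0.001], [0.001, 0.002, -1.0]]
wrist_force: [0.2, 0.7, 0.1]
width: 0.0852
```

Emit:
jog_arm(
  steps="0 0 -0.01 0 0 0 1; 0 0 -0.025 0 0 0 1; 0 0 -0.04 0 0 0 1; 0 0 -0.04 0 0 0 1; 0 0 -0.04 0 0 0 1",
)

```text
time: 35.17
position: [0.508, 0.3577, 0.1967]
tcp_rot: [[-0.0, 1.0, 0.003], [1.0, -0.0, 0.001], [0.001, 0.003, -1.0]]
wrist_force: [0.5, 0.6, 0.0]
width: 0.0855
```

Emit:
jog_arm(
  steps="0.02 0 -0.02 0 0 0 1; 0.04 0 -0.01 0 0 0 1; 0.04 0 0 0 0 0 1; 0.02 0 0 0 0 0 1; 0 0 0 0 0 0 1",
)

```text
time: 35.8
position: [0.5075, 0.4789, 0.2252]
tcp_rot: [[-0.002, 1.0, 0.003], [1.0, 0.002, 0.001], [0.001, 0.003, -1.0]]
wrist_force: [-1.0, -0.3, 0.9]
width: 0.0855
```

```bash
python3 - <<'E'
from h import *
c=cam("scene"); a=cv2.resize(c["img"][140:260,280:440,::-1],(400,300),interpolation=cv2.INTER_CUBIC)
c=cam("top"); b=cv2.resize(c["img"][155:275,80:240,::-1],(400,300),interpolation=cv2.INTER_CUBIC)
cv2.imwrite("pics/s9.png",np.hstack([a,b]))
E
```

```text
(no output)
```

View pics/s9.png

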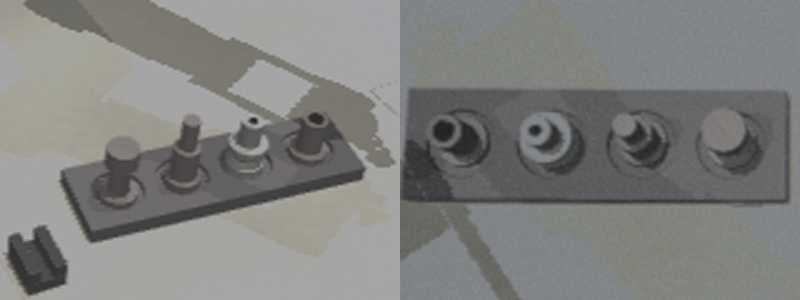

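Both views show all four pieces upright inside their rims. In the top view, left to right, they are bush (455,138), pulley (548,138), shaft (635,138) and spool (728,138). The gripper is clear, so I'll hand in.

```bash
python3 -c "
from rig import arm
print(arm.sign_off())"
```

```text
the job is handed in; nothing more can be done
None
```

All four pieces are in the grey rack in reversed order, and the job is handed in. From left to right, as the robot sees it, they are bush, pulley, shaft and spool. It took about 36 s of the 109 s allowed.

- **Placing:** I lowered each piece until the wrist force showed it resting on the recess floor, at the expected height to within about 1 mm, before letting go. None tipped over on the way.
- **Last pictures:** both cameras show all four standing upright inside their recess rims, with the gripper well clear.
- **Forces:** wrist force readings stayed under 10 N throughout.
- **Small disagreements:** the two cameras differed by up to about 5 mm on the piece positions, so I gripped at roughly the average. The finger opening read about 2 mm below the true piece widths. Neither caused any trouble.

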